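Put the stationery back in the desk organiser

ROBOT

A 6-joint arm with a two-finger parallel gripper is mounted at the origin on the work surface. World frame = base frame: x ahead of the robot, y to its left, z up, the work surface at z = 0. Lengths are in m, angles in rad, forces in N, time in s.
With the tool pointing down it reaches from about 0.325 to 0.85 m from the base axis. Payload 15.5 kg.
Tool frame: the origin (TCP) lies on the centre line of the jaws, within the pads' length; the fingertips stand 17 mm ahead of it and the grasp point (between the pads) lies 2 mm behind it (r.tcp_to_tips is the distance from the TCP to the fingertips, in m); z points along the fingers, y is the line along which they close (so a half turn about z gives the same grasp; the last joint's range is limited). The gripper opens to 91 mm and grips with 3 to 60 N. Pads are 32 mm wide; open, the fingers measure 118 mm over their backs; the gripper's body (76 mm by 178 mm) begins 60 mm behind the grasp point.
Start: joints at [1.085, 0.494, 1.345, -0, 1.302, -0.096], TCP at [0.238, 0.578, 0.231] pointing down, gripper open.
Joint ranges: [-2.91, 2.91], [-0.82, 2.16], [0.22, 2.67], [-1.22, 4.37], [0.12, 2.79], [-3.08, 3.08]. Speed limits (rad/s): [1.89, 1.89, 2.57, 3.01, 3.01, 3.01].

INTERFACE

Orientations are given as [roll, pitch, yaw] about the fixed x, y, z axes, in that order (R = Rz(yaw) Ry(pitch) Rx(roll)).
In Python, from rig import r gives the robot as it stands. The module is installed in compiled form; this text tells all that it offers.
- The arm moves only by the shell command python3 -m handwheel 'ROWS' [FORCE]. ROWS is rows parted by semicolons, their numbers by spaces, 1 to 12 of them, each of 5 numbers: dx, dy, dz in m, then a turn about the tool's z in rad, then the finger opening in m; each row is the pose to reach, as a shift and turn from the pose commanded when the command began, along the tool's axes at that moment; what a row does not reach only later rows make up. A row lasts 1/12 s, in which the tool goes at most 0.0417 m and 0.125 rad, less where a joint would pass 70% of its speed; a pose out of reach is approached as far as the arm can. The fingers move at their own pace and stop on an object; FORCE is the grip in N (left out, the last holds). Time passes only in rows, so rows that do not move let the fingers close. It prints the time, the measured TCP pose, the force, the opening and the grip force at its end.
- r.get_obs(): the state, without advancing time (a new reading comes with each control period).
- r.camera(name): name is "scene" or "top"; returns a dict with "image" (480x640x3 uint8, red, green, blue), "K" (3x3 intrinsics, pixels), "world_to_cam" (4x4, takes a point from world to camera coordinates). Camera axes: x right, y down, z forward; pixel columns grow to the right and rows downward; lengths in m; the calibration is good to about 2 mm. A picture is of the moment at which its call begins. There is no depth.
- r.finish_job(): hands the job in; it is judged then, once.
Trained networks look in a picture, given as the dict that the camera call returned (one of the last four; its "shot" number tells which), for a name from the list of things; names that differ only in an ending like _2 or _b are one class to them, and where a whole thing is asked for, a point or a joint stands for the part that bears it (a point fixed in the world has none). Each returns a list of dicts, best first, with "p" (0 to 1); they miss things now and then, are a little off and sometimes report something else, mostly with a low value. They report only what shows in the picture. A call takes as long as a camera call. They do not tell look-alikes from the thing itself.
- r.boxes_of(label, picture): "xyz" ([x, y, z] in m, in world coordinates, good to about 4 mm: the middle of the surface that is visible of it).
- r.trace(label, picture): "region" (480x640 bool, what is visible of it).
The state is a dict: "time": time; "q": joint angles; "dq": joint speeds; "joint_torque": joint torques, N m; "tcp_pos": TCP position; "tool_rot": TCP orientation; "wrist_force": force on the tool from outside, world axes, zero at the start; "torque": the same for the moment, N m; "gripper_width": finger opening in m; "gripper_force": force on a finger pad.
Only numpy, scipy, OpenCV 4.12 (cv2) and the standard library are available. Lean on these libraries where they do the work, as an engineer would, in place of code of your own. Each camera call takes 0.05 s, during which the arm holds its last target. There are 200 camera calls.

TASK

Tidy the desk: put the stapler, the tape roll, the glue stick and the hand stamp away in the wooden organiser, each in its own place: the stapler lying on its base in the long slot, the tape roll flat on its seat over the spindle, the glue stick upright in the round cup and the stamp upright in the square tray. Leave the candle tin and the little bottle of plant feed standing where they are; they do not belong in it.

Things in the scene. Friction and masses are not known exactly. Their poses are not given: they have to be found in the camera images.
- stapler: small grey desk stapler standing on its base, 96 mm long (its x), 28 mm wide (its y), 46 mm high, 0.16 kg. Base 26 mm wide up to 8 mm, a narrow 16 mm waist from 8 to 28 mm, and the 28 mm wide arm, 92 mm long with vertical sides, from 28 to 46 mm: grip the arm. Origin: centre of the underside; z up.
- tape: roll of brown tape lying flat: a ring of outer diameter 56 mm with an open hole of 34 mm, 24 mm high, 0.07 kg. Origin: centre of the underside, on the ring's axis; z up.
- glue: glue stick standing upright: plain straight white cylinder with a grey cap of the same width and a flat top, diameter 28 mm, 95 mm high, 0.045 kg. Origin: centre of the underside; z up along the stick.
- stamp: wooden hand stamp standing on its rubber face: block 40 (its x) x 30 (its y) x 14 mm, thin neck, and a round upright handle of diameter 24 mm from 28 to 62 mm above the underside (edges rounded by 4 mm), 0.06 kg. Origin: centre of the underside; z up.
- candle: candle in a round aluminium tin, diameter 56 mm, 24 mm high, as big as the tape roll but closed, with white wax and a short black wick on top. Does not belong in the organiser. Origin: centre of the underside; z up.
- feed: small white bottle of plant feed standing upright, diameter 36 mm, 86 mm high, about the size of the glue stick but with shoulders, a narrower neck and a cap. Does not belong in the organiser. Origin: centre of the underside; z up.
- slot: the stapler's place: a fixed wooden insert, 124 (x) x 89 (y) x 6 mm plate, one of four in a row (95 mm pitch along y, order varies) in the low oak organiser (rim 10 mm high). Origin: centre of its underside, 5 mm above the desk; z up. Long slot on it, inside 118 (x) by 46 mm (y), white walls 3 mm thick and 10 mm high (floor z = 6, top z = 16 mm). The stapler lies along x, either way round.
- tray: the stamp's place: a fixed wooden insert, 124 (x) x 89 (y) x 6 mm plate, one of four in a row (95 mm pitch along y, order varies) in the low oak organiser (rim 10 mm high). Origin: centre of its underside, 5 mm above the desk; z up. Square tray on it, inside 70 x 70 mm, white walls 3 mm thick and 10 mm high (floor z = 6, top z = 16 mm). The stamp stands in it at any yaw.
- cup: the glue stick's place: a fixed wooden insert, 124 (x) x 89 (y) x 6 mm plate, one of four in a row (95 mm pitch along y, order varies) in the low oak organiser (rim 10 mm high). Origin: centre of its underside, 5 mm above the desk; z up. White round cup on it, inside diameter 48 mm, outside 54 mm, rim at z = 45 mm, inner floor at z = 6 mm.
- spindle: the tape roll's place: a fixed wooden insert, 124 (x) x 89 (y) x 6 mm plate, one of four in a row (95 mm pitch along y, order varies) in the low oak organiser (rim 10 mm high). Origin: centre of its underside, 5 mm above the desk; z up. Round seat on it of diameter 48 mm, top at z = 18 mm, with a central upright spindle of diameter 14 mm reaching to z = 38 mm.
There are look-alikes about, which are no part of the job. Leave any purple look-alike of the tape alone.

How it is judged:
By the outcome, as a careful person would: the job done as asked, in the order asked, and still so for the second after the job is handed in, with the robot touching nothing.
It also fails if it takes over 115 s, if anything falls off the work surface, if the arm or the gripper's body presses on something with over 40 N, if the wrist force passes 120 N, or if a joint passes its speed limit or range.

## Working session

There is one attempt and no reset: what is moved stays moved. The work goes in short steps, Python scripts to look and compute and a shell command to move; the robot and the scene stay as the last step left them, time stands still between calls to the robot, and variables do not carry over. Pictures are saved under pics/ and viewed, at most 14 in all, crops included, and the job is handed in when it is done.

```bash
mkdir -p pics; cat > h.py <<'E'
from rig import r
import numpy as np, cv2
def cams():
    return {n:r.camera(n) for n in ("top","scene")}
def save(c,name): cv2.imwrite(f"pics/{name}.png",cv2.cvtColor(c["image"],cv2.COLOR_RGB2BGR))
def px(c,p):
    q=c["world_to_cam"]@np.append(p,1); u=c["K"]@q[:3]; return u[:2]/u[2]
def ray(c,uv,z):
    R=c["world_to_cam"][:3,:3];t=c["world_to_cam"][:3,3]
    o=-R.T@t; d=R.T@np.linalg.solve(c["K"],[uv[0],uv[1],1]); return o+d*(z-o[2])/d[2]
E
python3 - <<'E'
from h import *
C=cams()
for n,c in C.items():
    save(c,n+"0")
    R=c["world_to_cam"][:3,:3]; print(n,-R.T@c["world_to_cam"][:3,3],R[2])
    for l in "stapler tape glue stamp candle feed slot tray cup spindle".split():
        print(n,l,[(round(d["p"],2),np.round(d["xyz"],3).tolist(),np.round(px(c,d["xyz"])).tolist()) for d in r.boxes_of(l,c)])
o=r.get_obs(); print(o["tcp_pos"],o["tool_rot"],r.tcp_to_tips,o["time"])
E
```

```text
top [ 0.36814181 -0.00952486  1.18316023] [ 0.13834016 -0.00561136 -0.99036888]
top stapler [(0.87, [0.461, 0.339, 0.047], [123.0, 270.0])]
top tape [(0.9, [0.59, -0.36, 0.024], [499.0, 213.0]), (0.8, [0.488, -0.366, 0.027], [503.0, 266.0])]
top glue [(0.55, [0.43, 0.075, 0.098], [264.0, 289.0])]
top stamp [(0.89, [0.394, -0.201, 0.015], [414.0, 315.0])]
top candle [(0.93, [0.443, -0.058, 0.024], [338.0, 286.0]), (0.68, [0.485, -0.363, 0.027], [502.0, 268.0])]
top feed [(0.83, [0.411, 0.196, 0.059], [198.0, 299.0])]
top slot [(0.71, [0.63, 0.025, 0.01], [297.0, 189.0])]
top tray [(0.8, [0.63, -0.068, 0.011], [345.0, 190.0])]
top cup [(0.72, [0.629, -0.161, 0.01], [394.0, 192.0])]
top spindle [(0.64, [0.626, 0.122, 0.01], [247.0, 190.0]), (0.22, [0.631, 0.027, 0.011], [297.0, 188.0])]
scene [ 1.21059885 -0.68827511  0.76220374] [-0.56924268  0.56859766 -0.59385139]
scene stapler [(0.75, [0.47, 0.342, 0.031], [390.0, 180.0]), (0.61, [0.643, -0.169, 0.011], [301.0, 312.0])]
scene tape [(0.7, [0.495, -0.371, 0.019], [175.0, 325.0]), (0.64, [0.594, -0.362, 0.02], [209.0, 348.0]), (0.45, [0.473, 0.343, 0.029], [391.0, 181.0])]
scene glue [(0.89, [0.444, 0.073, 0.054], [314.0, 209.0])]
scene stamp [(0.75, [0.403, -0.214, 0.015], [212.0, 269.0])]
scene candle [(0.8, [0.451, -0.065, 0.021], [275.0, 246.0])]
scene feed [(0.83, [0.424, 0.197, 0.047], [342.0, 190.0])]
scene slot [(0.61, [0.638, 0.024, 0.012], [361.0, 266.0])]
scene tray [(0.62, [0.641, -0.069, 0.012], [334.0, 287.0])]
scene cup [(0.86, [0.644, -0.17, 0.009], [301.0, 312.0])]
scene spindle [(0.76, [0.641, 0.116, 0.014], [388.0, 247.0])]
[0.23807979 0.57788485 0.23094097] [3.14155983e+00 1.20797618e-06 2.75081400e+00] 0.017 1.1
```

View pics/top0.png

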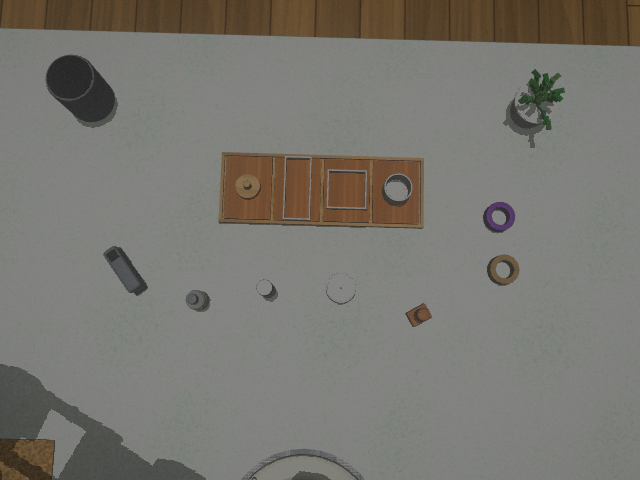

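View pics/scene0.png

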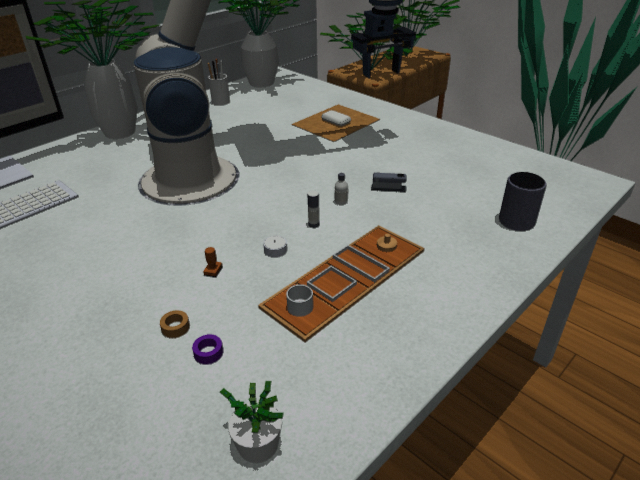

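Top view: the stapler is at (125,270), feed at (197,299), glue at (266,289), candle at (341,288) and stamp at (419,315). The organiser, left to right, holds the spindle (247,187), slot (297,188), tray (346,189) and cup (397,188).

What could be mistaken for what:
- **Tape:** brown ring (504,270), purple ring (499,216) or candle (341,288). I choose the brown ring.
- **Glue:** stick (266,289) or feed bottle (197,299). I choose the straight stick with the flat cap.
- **Stapler and stamp:** only one candidate each, (125,270) and (419,315).

Next I fit the poses by silhouette in both views.

```bash
cat >> h.py <<'E'
from scipy.optimize import minimize
def cyl(d,z0,z1):
    a=np.linspace(0,2*np.pi,40,endpoint=False); return np.array([[d/2*np.cos(t),d/2*np.sin(t),z] for z in(z0,z1) for t in a])
def box(lx,ly,z0,z1): return np.array([[sx*lx/2,sy*ly/2,z] for sx in(-1,1) for sy in(-1,1) for z in(z0,z1)])
M=dict(stapler=[box(.096,.026,0,.008),box(.092,.028,.028,.046),box(.08,.016,.008,.028)],tape=[cyl(.056,0,.024)],glue=[cyl(.028,0,.095)],
 stamp=[box(.04,.03,0,.014),cyl(.024,.03,.060),cyl(.012,.014,.03)],candle=[cyl(.056,0,.024)],feed=[cyl(.036,0,.06)],
 slot=[box(.124,.089,0,.006)],tray=[box(.124,.089,0,.006)],spindle=[box(.124,.089,0,.006),cyl(.014,.018,.038),cyl(.048,.006,.018)],cup=[box(.124,.089,0,.006),cyl(.054,0.006,.045)])
def sil(c,parts,x,y,yaw,z=0):
    m=np.zeros((480*1,640),np.uint8); R=np.array([[np.cos(yaw),-np.sin(yaw)],[np.sin(yaw),np.cos(yaw)]])
    for P in parts:
        Q=P.copy(); Q[:,:2]=P[:,:2]@R.T+[x,y]; Q[:,2]+=z
        h=cv2.convexHull(np.float32([px(c,q) for q in Q])); 
        cv2.fillPoly(m,[np.int32(np.round(h*16))],255,lineType=cv2.LINE_AA,shift=4)
    return m/255.
def fill(m):
    m=np.uint8(m)*255; cs,_=cv2.findContours(m,cv2.RETR_EXTERNAL,cv2.CHAIN_APPROX_NONE); o=np.zeros_like(m); cv2.drawContours(o,cs,-1,255,-1); return cv2.GaussianBlur(o,(3,3),0.6)/255.
def fit(l,masks,x0,z=0,yaws=(0,)):
    best=None
    def cost(v):
        s=0
        for c,m in masks:
            k=cv2.GaussianBlur(sil(c,M[l],v[0],v[1],v[2]*10,z),(3,3),0.6); s+=np.abs(k-m).sum()/(k.sum()+m.sum())
        return s/len(masks)
    for y0 in yaws:
        b=minimize(cost,[x0[0],x0[1],y0/10],method="Nelder-Mead",options=dict(initial_simplex=[[x0[0]+a,x0[1]+b,(y0+d)/10] for a,b,d in((-.006,-.006,0),(.008,0,0.1),(0,.008,-.1),(0,0,.25))],xatol=1e-4,fatol=1e-4,maxiter=150))
        if best is None or b.fun<best.fun: best=b
    return best.x[0],best.x[1],best.x[2]*10,best.fun
def mask(l,c,p0):
    "trace of l nearest to world point p0"
    u=px(c,p0); T=r.trace(l,c); 
    T=[t for t in T if t["p"]>.2]
    return min(T,key=lambda t:np.linalg.norm(np.argwhere(t["region"])[:,::-1].mean(0)-u))["region"]
E
python3 - <<'E'
from h import *
C=cams()
G=dict(stapler=(.461,.339,.03),tape=(.488,-.366,.02),glue=(.43,.075,.05),stamp=(.394,-.201,.02),candle=(.443,-.058,.02),feed=(.411,.196,.04),slot=(.63,.025,.01),tray=(.63,-.068,.01),cup=(.629,-.161,.01),spindle=(.626,.122,.01))
im=C["top"]["image"].copy()
for l,g in G.items():
    z=.005 if l in("slot","tray","cup","spindle") else 0
    ys={"stapler":(-.8,.8),"stamp":(-.5,0.5)}.get(l,(0,))
    ms=[(c,fill(mask(l,c,g))) for c in C.values()]
    print(l,np.round(fit(l,ms,g,z,ys),4),*[np.round(fit(l,[m],g,z,ys),3) for m in ms])
def crop(c,u,s): 
    u=np.int32(u);return cv2.resize(c["image"][u[1]-s:u[1]+s,u[0]-s:u[0]+s],(360,360),interpolation=cv2.INTER_CUBIC)
t,s=C["top"],C["scene"]
A=np.hstack([crop(t,(502,243),48),crop(t,(125,270),35)]);
cv2.imwrite("pics/crop1.png",cv2.cvtColor(A,cv2.COLOR_RGB2BGR))
E
```

```text
stapler [0.4644 0.3434 0.6947 0.0802] [0.463 0.342 0.698 0.071] [0.464 0.345 0.655 0.088]
tape [ 0.4847 -0.3676  0.3142  0.0639] [ 0.485 -0.369  0.166  0.078] [ 0.486 -0.367  0.126  0.04 ]
glue [0.4343 0.0773 0.1264 0.0828] [0.433 0.075 0.222 0.091] [0.435 0.078 0.087 0.065]
stamp [ 0.3967 -0.2084 -0.3194  0.1544] [ 0.395 -0.21  -0.514  0.156] [ 0.398 -0.209  0.991  0.108]
candle [ 0.4402 -0.0609  0.0739  0.0622] [ 0.44  -0.062  0.217  0.036] [ 0.441 -0.059  0.107  0.076]
feed [ 0.411   0.2047 -0.0112  0.13  ] [0.41  0.202 0.294 0.078] [ 0.404  0.213 -0.257  0.132]
slot [0.631  0.0264 0.0227 0.0374] [0.632 0.026 0.    0.021] [ 0.629  0.03  -0.021  0.037]
tray [ 0.6293 -0.0681  0.002   0.0536] [ 0.629 -0.069  0.004  0.033] [ 0.63  -0.064 -0.037  0.059]
cup [ 0.6309 -0.164   0.021   0.0309] [ 0.629 -0.164  0.009  0.023] [ 0.632 -0.162 -0.033  0.03 ]
spindle [ 0.6327  0.1216 -0.0279  0.0435] [ 0.631  0.121 -0.002  0.025] [ 0.629  0.124 -0.002  0.054]
```

View pics/crop1.png

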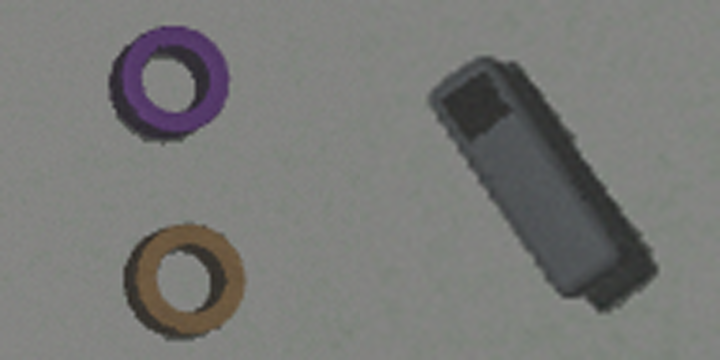

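The crop shows the brown ring, open and about 24 mm high, below the purple one, so the brown choice stands. The stapler's arm top runs from upper left to lower right, which agrees with a yaw of about 0.67. All four inserts fit a 95 mm pitch with yaw near 0 and x near 0.631.

```bash
cat >> h.py <<'E'
from scipy.spatial.transform import Rotation as Ro
def go(x,y,z,yaw):
    o=r.get_obs(); R=Ro.from_euler("xyz",o["tool_rot"]).as_matrix()
    d=R.T@(np.array([x,y,z])-o["tcp_pos"]); w=(o["tool_rot"][2]-yaw+np.pi/2)%np.pi-np.pi/2
    print("d",np.round(d,4),"turn",round(w,3),"or",round(w-np.sign(w)*np.pi,3),"q6",round(o["q"][5],2),"rows",round(np.linalg.norm(d)/.0417,1),round(abs(w)/.125,1),"t",o["time"])
E
python3 - <<'E'
from h import *
c=r.camera("top")
f=lambda x,y:(90+(x-360)/5.143,235+y/5.143)
for a,b in [((560,295),(437,105)),((615,265),(512,85))]:
    A,B=ray(c,f(*a),.046),ray(c,f(*b),.046); d=B-A; print(np.round(A,3),np.round(B,3),np.arctan2(d[1],d[0]))
go(.464,.343,.14,.65)
E
```

```text
[0.42  0.326 0.046] [0.487 0.374 0.046] 0.6289037497619342
[0.431 0.307 0.046] [0.495 0.348 0.046] 0.5739679561673181
d [-0.2983 -0.1311  0.0909] turn -1.041 or 2.101 q6 -0.1 rows 8.1 8.3 t 2.25
```

```bash
python3 -m handwheel '-0.296 -0.134 0.091 -1.0 0.06;-0.296 -0.134 0.091 -1.0 0.06;-0.296 -0.134 0.091 -1.0 0.06;-0.296 -0.134 0.091 -1.0 0.06;-0.296 -0.134 0.091 -1.0 0.06;-0.296 -0.134 0.091 -1.0 0.06;-0.296 -0.134 0.091 -1.0 0.06;-0.296 -0.134 0.091 -1.0 0.06;-0.296 -0.134 0.091 -1.0 0.06;-0.296 -0.134 0.091 -1.0 0.06;-0.296 -0.134 0.091 -1.0 0.06' 20
python3 -c "
from h import *
go(.461,.341,.033,.61)"
```

```text
time: 3.17
tcp_pos: [0.4616, 0.3399, 0.1395]
tool_rot: [3.142, -0.001, -2.535]
wrist_force: [-0.4, 0.2, 1.2]
gripper_width: 0.0597
gripper_force: 0.0
d [-0.0002  0.0012  0.1065] turn -0.004 or 3.138 q6 -1.65 rows 2.6 0.0 t 3.1667
```

```bash
python3 -m handwheel '0 0.001 0.035 0 0.06;0 0.001 0.07 0 0.06;0 0.001 0.095 0 0.06;0 0.001 0.1065 0 0.06;0 0.001 0.1065 0 0.06;0 0.001 0.1065 0 0.02;0 0.001 0.1065 0 0.02;0 0.001 0.1065 0 0.02;0 0.001 0.1065 0 0.02;0 0.001 0.1065 0 0.02;0 0.001 0.1065 0 0.02' 25
python3 -c "
from h import *
go(.631,.0264,.10,0)
print(r.get_obs()['gripper_width'])
c=r.camera('scene');save(c,'grip1')"
```

```text
time: 4.08
tcp_pos: [0.4605, 0.3423, 0.0343]
tool_rot: [3.142, 0.001, -2.533]
wrist_force: [-1.4, -0.4, 9.0]
gripper_width: 0.0277
gripper_force: 25.0
d [ 0.0408 -0.3567 -0.0658] turn 0.609 or -2.533 q6 -1.64 rows 8.8 4.9 t 4.0833
0.02772770141207645
```

```bash
python3 -m handwheel '0 0 -0.04 0 0.02;0 0 -0.08 0 0.02;0.04 -0.357 -0.08 0.609 0.02;0.04 -0.357 -0.08 0.609 0.02;0.04 -0.357 -0.08 0.609 0.02;0.04 -0.357 -0.08 0.609 0.02;0.04 -0.357 -0.08 0.609 0.02;0.04 -0.357 -0.08 0.609 0.02;0.04 -0.357 -0.08 0.609 0.02;0.04 -0.357 -0.08 0.609 0.02;0.04 -0.357 -0.08 0.609 0.02;0.04 -0.357 -0.08 0.609 0.02' 25
python3 - <<'E'
from h import *
C=cams(); o=r.get_obs(); p=o["tcp_pos"]; print(p,o["gripper_width"])
go(.631,.0264,.046,0)
for n,c in C.items():
    T=r.trace("stapler",c); print(n,[round(t["p"],2) for t in T])
    if T:
        m=fill(T[0]["region"]); print(fit("stapler",[(c,m)],p,p[2]-.0343,(0,)))
save(C["scene"],"s1")
E
```

```text
time: 5.13
tcp_pos: [0.6341, 0.0214, 0.1136]
tool_rot: [-3.14, 0.002, 3.138]
wrist_force: [-1.4, -0.5, -0.3]
gripper_width: 0.028
gripper_force: 25.0
[0.63166192 0.02531827 0.1132861 ] 0.027687860462125586
d [0.0006 0.0011 0.0673] turn -0.002 or 3.14 q6 -1.62 rows 1.6 0.0 t 5.2333
top [0.57]
(np.float64(0.6241529237029386), np.float64(0.02077898853280208), np.float64(0.1174755345864769), np.float64(0.9311213775724485))
scene [0.71]
(np.float64(0.6393445126827184), np.float64(0.022518432624749476), np.float64(-0.08990142895863279), np.float64(0.33496479059438955))
```

View pics/s1.png

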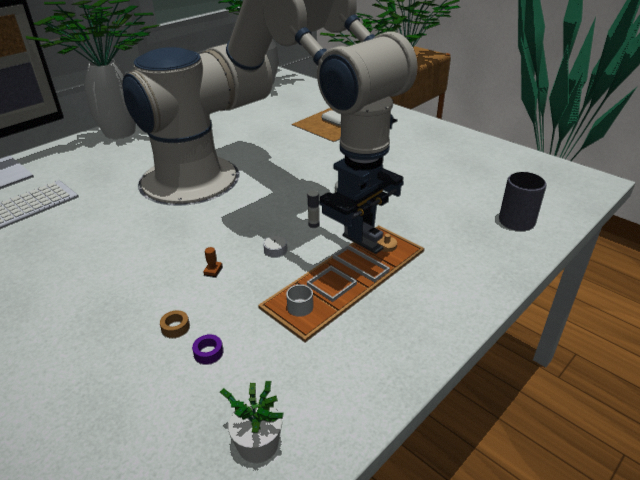

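The scene shows the stapler held level between the jaws above the slot, its front end near (385,240). I'll check how centred it is lengthwise with an overlay.

```bash
python3 - <<'E'
from h import *
c=r.camera("scene"); p=r.get_obs()["tcp_pos"]; im=cv2.resize(c["image"][180:280,320:440],(720,600),interpolation=cv2.INTER_CUBIC)
for dx,col in((0,(255,0,0)),):
    for P in M["stapler"][:2]:
        Q=P+[p[0]+dx,p[1],p[2]-.0343]
        for a in range(8):
            for b in range(a):
                if bin(a^b).count("1")==1:
                    u,v=[tuple(np.int32(((px(c,Q[k])-[320,180]+.5)*6))) for k in(a,b)]
                    cv2.line(im,u,v,col,1)
cv2.imwrite("pics/s2.png",cv2.cvtColor(cv2.convertScaleAbs(im,alpha=1.8),cv2.COLOR_RGB2BGR))
E
```

```text
(no output)
```

View pics/s2.png

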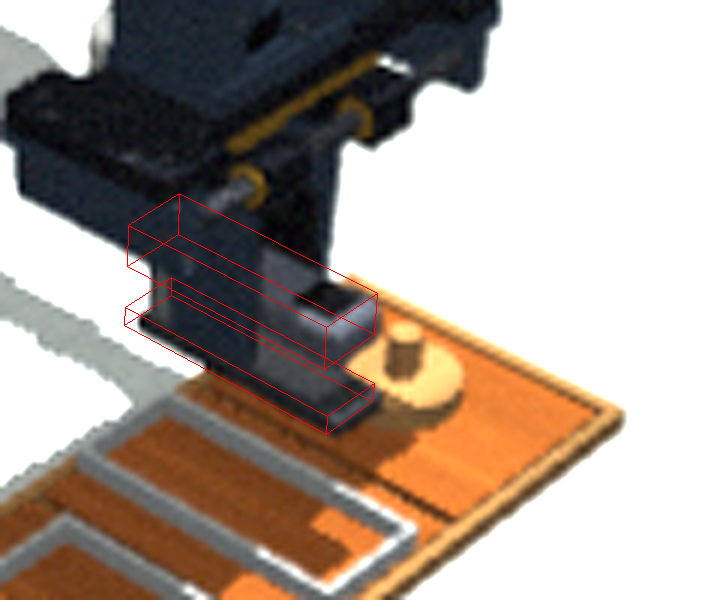

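The held stapler matches the prediction within about 1–2 mm, base end at crop (375,400). I'll lower it.

```bash
python3 -m handwheel '0 0.001 0.03 0 0.02;0 0.001 0.05 0 0.02;0 0.001 0.06 0 0.02;0 0.001 0.065 0 0.02;0 0.001 0.067 0 0.02;0 0.001 0.067 0 0.02;0 0.001 0.067 0 0.05;0 0.001 0.067 0 0.05;0 0.001 0.067 0 0.05;0 0.001 0.03 0 0.05;0 0.001 -0.01 0 0.05;0 0.001 -0.05 0 0.05' 25
python3 -c "
from h import *
go(.485,-.368,.10,0)
"
```

```text
time: 6.38
tcp_pos: [0.6311, 0.0273, 0.1649]
tool_rot: [3.142, -0.001, -3.141]
wrist_force: [0.2, -0.9, 0.1]
gripper_width: 0.0498
gripper_force: 0.0
d [ 0.1461 -0.3953  0.0651] turn 0.0 or -3.141 q6 -1.62 rows 10.2 0.0 t 6.3833
```

```bash
python3 -m handwheel '0.146 -0.395 0.065 0 0.08;0.146 -0.395 0.065 0 0.08;0.146 -0.395 0.065 0 0.08;0.146 -0.395 0.065 0 0.08;0.146 -0.395 0.065 0 0.08;0.146 -0.395 0.065 0 0.08;0.146 -0.395 0.065 0 0.08;0.146 -0.395 0.065 0 0.08;0.146 -0.395 0.065 0 0.08;0.146 -0.395 0.065 0 0.08;0.146 -0.395 0.065 0 0.08;0.146 -0.395 0.065 0 0.08' 25
python3 - <<'E'
from h import *
go(.485,-.368,.0205,0)
C=cams(); go(.485,-.368,.0205,0)
for c in C.values():
    m=fill(mask("stapler",c,(.63,.026,.03))); print(np.round(fit("stapler",[(c,m)],(.631,.026),.011,(0,)),3))
E
```

```text
time: 7.38
tcp_pos: [0.4845, -0.3706, 0.0984]
tool_rot: [-3.141, 0.0, 3.138]
wrist_force: [-0.9, 0.7, 0.7]
gripper_width: 0.0797
gripper_force: 0.0
d [-0.0005  0.0026  0.0779] turn -0.003 or 3.138 q6 -2.32 rows 1.9 0.0 t 7.3833
d [ 0.0007 -0.0005  0.0782] turn -0.001 or 3.141 q6 -2.32 rows 1.9 0.0 t 7.4833
[ 0.636  0.024 -0.     0.066]
[ 0.636  0.026 -0.055  0.065]
```

```bash
python3 -m handwheel '0 0 0.03 0 0.08;0 0 0.055 0 0.08;0 0 0.07 0 0.08;0 0 0.078 0 0.08;0 0 0.078 0 0.08;0 0 0.078 0 0.045;0 0 0.078 0 0.045;0 0 0.078 0 0.045;0 0 0.078 0 0.045;0 0 0.078 0 0.045;0 0 0.078 0 0.045' 15
python3 -c "
from h import *
go(.631,.121,.12,1.5708)
"
```

```text
time: 8.5
tcp_pos: [0.4861, -0.368, 0.0214]
tool_rot: [-3.141, 0.001, -3.142]
wrist_force: [0.2, 2.1, 8.0]
gripper_width: 0.0562
gripper_force: 15.0
d [-0.145   0.4889 -0.0989] turn -1.571 or 1.571 q6 -2.32 rows 12.5 12.6 t 8.5
```

```bash
python3 -m handwheel '0 0 -0.04 0 0.045;0 0 -0.08 0 0.045;-0.145 0.489 -0.1 1.57 0.045;-0.145 0.489 -0.1 1.57 0.045;-0.145 0.489 -0.1 1.57 0.045;-0.145 0.489 -0.1 1.57 0.045;-0.145 0.489 -0.1 1.57 0.045;-0.145 0.489 -0.1 1.57 0.045;-0.145 0.489 -0.1 1.57 0.045;-0.145 0.489 -0.1 1.57 0.045;-0.145 0.489 -0.1 1.57 0.045;-0.145 0.489 -0.1 1.57 0.045' 15
python3 -c "
from h import *
go(.631,.121,.12,1.5708)
"
```

```text
time: 9.5
tcp_pos: [0.5931, -0.0068, 0.1156]
tool_rot: [3.141, 0.0, 2.011]
wrist_force: [0.8, -0.4, -1.2]
gripper_width: 0.056
gripper_force: 15.0
d [ 0.0995  0.0888 -0.0044] turn 0.44 or -2.701 q6 -0.55 rows 3.2 3.5 t 9.5
```

```bash
python3 -m handwheel '0.09 0.08 -0.004 0.4 0.045;0.09 0.08 -0.004 0.4 0.045;0.09 0.08 -0.004 0.4 0.045;0.09 0.08 -0.004 0.4 0.045;0.09 0.08 -0.004 0.4 0.045;0.09 0.08 -0.004 0.4 0.045' 15
python3 - <<'E'
from h import *
C=cams(); o=r.get_obs(); p=o["tcp_pos"]; print(p,o["gripper_width"]); go(.631,.121,.12,1.5708)
for n,c in C.items():
    im=cv2.convertScaleAbs(c["image"],alpha=1.5)
    u=np.int32(px(c,p)); 
    for P in (cyl(.056,0,0),cyl(.056,.024,.024)):
        Q=P+[p[0],p[1],p[2]-.0214]; cv2.polylines(im,[np.int32([px(c,q) for q in Q[:40]])],True,(255,0,0))
    S=cyl(.014,.043,.043)+[.631,.121,0]; cv2.polylines(im,[np.int32([px(c,q) for q in S[:40]])],True,(0,255,0))
    C[n]=cv2.resize(im[u[1]-40:u[1]+60,u[0]-45:u[0]+45],(396,440),interpolation=cv2.INTER_CUBIC)
cv2.imwrite("pics/t1.png",cv2.cvtColor(np.hstack(list(C.values())),cv2.COLOR_RGB2BGR))
E
```

```text
time: 10.0
tcp_pos: [0.626, 0.1072, 0.1191]
tool_rot: [-3.141, 0.0, 1.62]
wrist_force: [-0.4, -0.8, -1.1]
gripper_width: 0.0564
gripper_force: 15.0
[0.62588188 0.10602495 0.11913292] 0.05642771362438462
d [ 0.0147  0.0058 -0.0009] turn 0.047 or -3.094 q6 0.03 rows 0.4 0.4 t 10.1
```

View pics/t1.png

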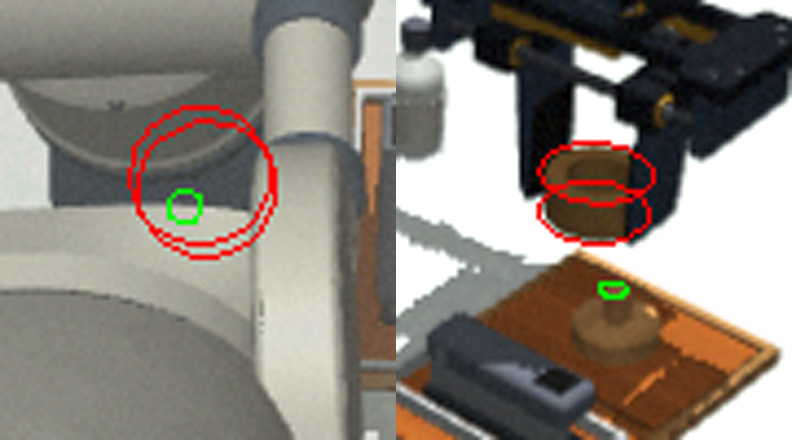

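The tape is held level and matches the overlay, and the spindle marker sits on the spindle top in the scene view. I'll centre it and lower.

```bash
python3 -m handwheel '0.0147 0.0058 0 0.047 0.045;0.0147 0.0058 0.03 0.047 0.045;0.0147 0.0058 0.05 0.047 0.045;0.0147 0.0058 0.065 0.047 0.045;0.0147 0.0058 0.072 0.047 0.045;0.0147 0.0058 0.0745 0.047 0.045;0.0147 0.0058 0.0745 0.047 0.045;0.0147 0.0058 0.0745 0.047 0.08;0.0147 0.0058 0.0745 0.047 0.08;0.0147 0.0058 0.0745 0.047 0.08;0.0147 0.0058 0.04 0.047 0.08;0.0147 0.0058 0 0.047 0.08' 15
python3 -c "
from h import *
go(.434,.0765,.15,1.5708)
"
```

```text
time: 11.1
tcp_pos: [0.6296, 0.1217, 0.1178]
tool_rot: [-3.137, 0.001, 1.57]
wrist_force: [0.3, 0.2, 0.1]
gripper_width: 0.0796
gripper_force: 0.0
d [-0.0455 -0.1957 -0.0311] turn -0.001 or 3.141 q6 0.1 rows 4.9 0.0 t 11.1
```

```bash
python3 -m handwheel '0 0 -0.04 0 0.07;-0.0455 -0.1957 -0.045 0 0.06;-0.0455 -0.1957 -0.045 0 0.06;-0.0455 -0.1957 -0.045 0 0.06;-0.0455 -0.1957 -0.045 0 0.06;-0.0455 -0.1957 -0.045 0 0.06;-0.0455 -0.1957 -0.045 0 0.06;-0.0455 -0.1957 -0.045 0 0.06' 15
python3 - <<'E'
from h import *
c=r.camera("scene")
m=fill(mask("tape",c,(.631,.121,.035)));print(np.round(fit("tape",[(c,m)],(.631,.121),.023),3))
t=r.camera("top");print([(round(d["p"],2),np.round(d["xyz"],3)) for d in r.boxes_of("tape",t)])
for l,g in(("glue",(.434,.0765,.05)),):
    try: m=fill(mask(l,c,g));print(l,np.round(fit(l,[(c,m)],g),3))
    except Exception as e: print(e)
save(c,"p3"); go(.434,.0765,.068,1.5708)
E
```

```text
time: 11.77
tcp_pos: [0.4344, 0.0765, 0.1648]
tool_rot: [3.141, -0.0, 1.569]
wrist_force: [1.0, 0.6, 2.0]
gripper_width: 0.0601
gripper_force: 0.0
[0.632 0.121 0.268 0.062]
[(0.95, array([0.633, 0.122, 0.053])), (0.86, array([ 0.588, -0.357,  0.025]))]
glue [0.436 0.077 0.122 0.16 ]
d [-0.0004 -0.0028  0.0961] turn -0.001 or 3.141 q6 0.04 rows 2.3 0.0 t 12.0167
```

View pics/p3.png

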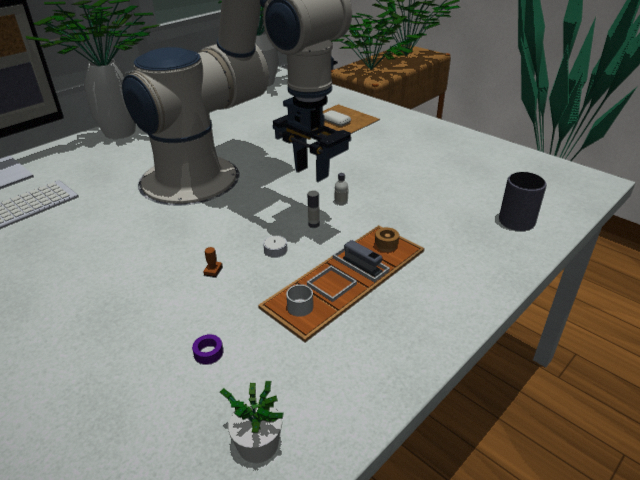

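The tape is seated over the spindle (388,238), the stapler is in the slot (362,257), and the gripper is above the glue stick (314,208). Next is the glue.

```bash
python3 -m handwheel '0 -0.001 0.04 0 0.06;0 -0.001 0.075 0 0.06;0 -0.001 0.097 0 0.06;0 -0.001 0.097 0 0.06;0 -0.001 0.097 0 0.018;0 -0.001 0.097 0 0.018;0 -0.001 0.097 0 0.018;0 -0.001 0.097 0 0.018;0 -0.001 0.097 0 0.018;0 -0.001 0.097 0 0.018;0 -0.001 0.017 0 0.018;0 -0.001 -0.013 0 0.018' 12
python3 -c "
from h import *
go(.630,-.164,.15,1.5708)
"
```

```text
time: 13.02
tcp_pos: [0.4331, 0.0767, 0.1502]
tool_rot: [-3.136, 0.0, 1.57]
wrist_force: [0.8, -0.2, 0.1]
gripper_width: 0.0275
gripper_force: 12.0
d [-0.2405  0.1972 -0.0007] turn -0.001 or 3.14 q6 0.04 rows 7.5 0.0 t 13.0167
```

```bash
python3 -m handwheel '-0.2405 0.1972 -0.01 0 0.018;-0.2405 0.1972 -0.01 0 0.018;-0.2405 0.1972 -0.01 0 0.018;-0.2405 0.1972 -0.01 0 0.018;-0.2405 0.1972 -0.01 0 0.018;-0.2405 0.1972 -0.01 0 0.018;-0.2405 0.1972 -0.01 0 0.018;-0.2405 0.1972 -0.01 0 0.018;-0.2405 0.1972 -0.01 0 0.018;-0.2405 0.1972 -0.01 0 0.018' 12
python3 - <<'E'
from h import *
c=r.camera("scene");o=r.get_obs(); p=o["tcp_pos"]; go(.630,-.164,.0795,1.5708); print(p)
im=cv2.convertScaleAbs(c["image"],alpha=1.5); u=np.int32(px(c,p))
for z in(0,.095): cv2.polylines(im,[np.int32([px(c,q+[p[0],p[1],p[2]-.068]) for q in cyl(.028,z,z)[:40]])],True,(255,0,0))
cv2.polylines(im,[np.int32([px(c,q+[.630,-.164,.005]) for q in cyl(.048,.045,.045)[:40]])],True,(0,255,0))
cv2.imwrite("pics/g1.png",cv2.cvtColor(cv2.resize(im[u[1]-40:u[1]+80,u[0]-60:u[0]+60],(480,480)),cv2.COLOR_RGB2BGR))
E
```

```text
time: 13.85
tcp_pos: [0.6316, -0.1646, 0.1603]
tool_rot: [-3.141, -0.0, 1.568]
wrist_force: [-0.6, 1.1, -0.5]
gripper_width: 0.0278
gripper_force: 12.0
d [-0.0004 -0.0009  0.0808] turn -0.001 or 3.14 q6 -0.34 rows 1.9 0.0 t 13.9
[ 0.63092881 -0.16365584  0.16026941]
```

View pics/g1.png

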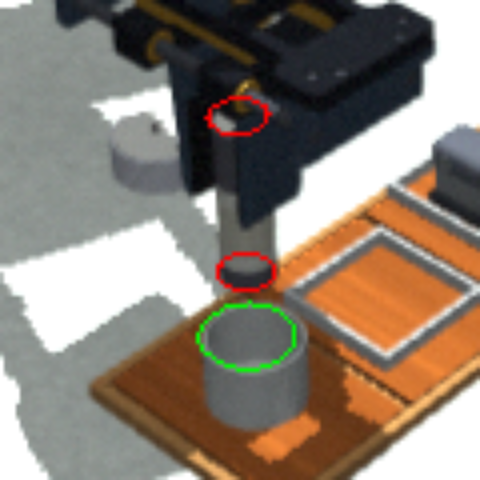

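The glue is held upright and its bottom matches the overlay. The cup rim lies about 3 mm right of its marker, so I'll shift slightly and lower.

```bash
python3 -m handwheel '0.001 0.002 0.03 0 0.018;0.001 0.002 0.055 0 0.018;0.001 0.002 0.07 0 0.018;0.001 0.002 0.077 0 0.018;0.001 0.002 0.08 0 0.018;0.001 0.002 0.08 0 0.018;0.001 0.002 0.08 0 0.05;0.001 0.002 0.08 0 0.05;0.001 0.002 0.08 0 0.05;0.001 0.002 0.04 0 0.05;0.001 0.002 0 0 0.05;0.001 0.002 -0.02 0 0.05' 12
python3 - <<'E'
from h import *
C=cams()
for c in C.values():
  for l,g,z in(("glue",(.631,-.163,.08),.011),("stamp",(.395,-.209,.03),0)):
    try: m=fill(mask(l,c,g));print(l,np.round(fit(l,[(c,m)],g,z,(-.5,.5)),3))
    except Exception as e: print(l,e)
go(.396,-.209,.16,.9)
E
```

```text
time: 14.9
tcp_pos: [0.635, -0.1634, 0.1853]
tool_rot: [3.137, 0.002, 1.57]
wrist_force: [0.6, -1.2, 1.1]
gripper_width: 0.0499
gripper_force: 0.0
glue min() iterable argument is empty
stamp min() iterable argument is empty
glue [ 0.633 -0.16  -0.507  0.217]
stamp [ 0.396 -0.207 -0.862  0.072]
d [-0.0465 -0.2369  0.0199] turn 0.67 or -2.472 q6 -0.34 rows 5.8 5.4 t 15.2
```

```bash
python3 -m handwheel '-0.0445 -0.238 0.04 0 0.06;-0.0445 -0.238 0.04 0 0.06;-0.0445 -0.238 0.04 0 0.06;-0.0445 -0.238 0.04 0 0.06;-0.0445 -0.238 0.04 0 0.06;-0.0445 -0.238 0.04 0 0.06;-0.0445 -0.238 0.04 0 0.06;-0.0445 -0.238 0.04 0 0.06;-0.0445 -0.238 0.04 0 0.06' 12
python3 - <<'E'
from h import *
c=r.camera("top");go(.396,-.208,.046,1.5708)
m=fill(mask("glue",c,(.631,-.163,.08)));print(np.round(fit("glue",[(c,m)],(.631,-.163),.011),3))
s=r.camera("scene"); A=cv2.resize(s["image"][160:360,180:440],(780,600)); cv2.imwrite("pics/k1.png",cv2.cvtColor(A,cv2.COLOR_RGB2BGR))
E
```

```text
time: 15.95
tcp_pos: [0.3958, -0.2073, 0.1401]
tool_rot: [-3.141, -0.0, 1.569]
wrist_force: [0.8, 0.2, -0.4]
gripper_width: 0.0601
gripper_force: 0.0
d [-0.0006 -0.0004  0.0943] turn -0.001 or 3.141 q6 -0.61 rows 2.3 0.0 t 16.0
[ 0.632 -0.162  0.148  0.106]
```

View pics/k1.png

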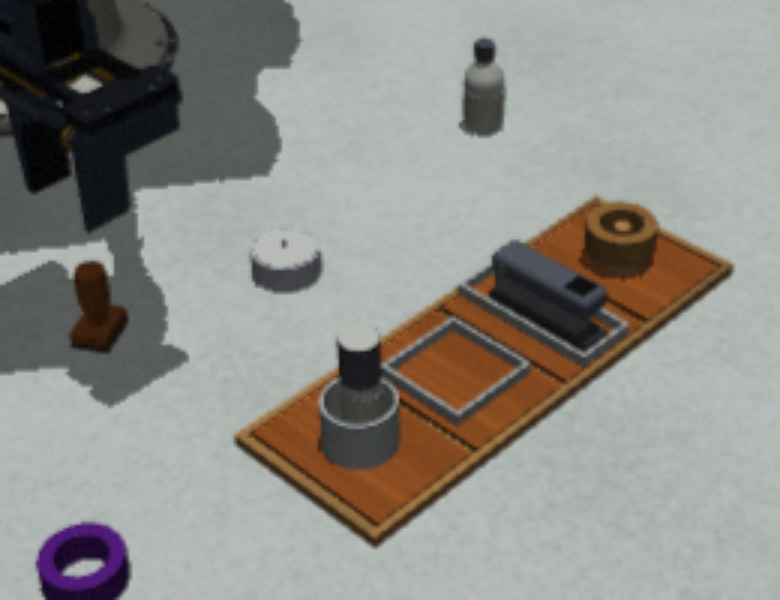

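The glue stands in the cup (crop 360,390), the stapler and tape are in place, and the stamp is below the gripper at (97,310). Next I grip the stamp.

```bash
python3 -m handwheel '0 0 0.04 0 0.06;0 0 0.075 0 0.06;0 0 0.094 0 0.06;0 0 0.094 0 0.06;0 0 0.094 0 0.012;0 0 0.094 0 0.012;0 0 0.094 0 0.012;0 0 0.094 0 0.012;0 0 0.094 0 0.012;0 0 0.094 0 0.012;0 0 0.054 0 0.012;0 0 0.014 0 0.012' 12
python3 -c "
from h import *
go(.631,-.068,.13,1.5708)
"
```

```text
time: 17.1
tcp_pos: [0.3942, -0.2063, 0.1261]
tool_rot: [-3.137, -0.003, 1.57]
wrist_force: [1.1, -0.7, -1.0]
gripper_width: 0.0239
gripper_force: 12.0
d [ 0.1386  0.2366 -0.0045] turn -0.001 or 3.14 q6 -0.62 rows 6.6 0.0 t 17.1
```

```bash
python3 -m handwheel '0.1386 0.2366 -0.01 0 0.012;0.1386 0.2366 -0.01 0 0.012;0.1386 0.2366 -0.01 0 0.012;0.1386 0.2366 -0.01 0 0.012;0.1386 0.2366 -0.01 0 0.012;0.1386 0.2366 -0.01 0 0.012;0.1386 0.2366 -0.01 0 0.012;0.1386 0.2366 -0.01 0 0.012;0.1386 0.2366 -0.01 0 0.012' 12
python3 - <<'E'
from h import *
c=r.camera("scene");go(.631,-.068,.058,1.5708);o=r.get_obs();u=np.int32(px(c,o["tcp_pos"]))
A=cv2.convertScaleAbs(cv2.resize(c["image"][u[1]-40:u[1]+80,u[0]-60:u[0]+60],(480,480)),alpha=1.5); cv2.imwrite("pics/m1.png",cv2.cvtColor(A,cv2.COLOR_RGB2BGR))
E
```

```text
time: 17.85
tcp_pos: [0.6328, -0.0679, 0.1363]
tool_rot: [3.142, 0.0, 1.572]
wrist_force: [0.3, 0.9, -1.1]
gripper_width: 0.0235
gripper_force: 12.0
d [ 0.0005 -0.0008  0.0782] turn -0.0 or 3.141 q6 -0.2 rows 1.9 0.0 t 17.9
```

View pics/m1.png

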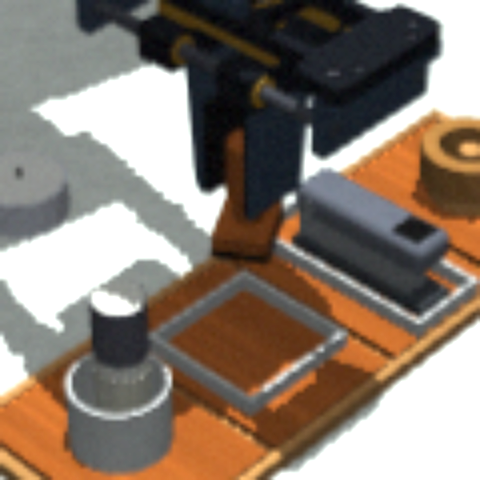

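The stamp is held upright above the tray (crop 245,340). I'll lower it.

```bash
python3 -m handwheel '0 0 0.03 0 0.012;0 0 0.055 0 0.012;0 0 0.07 0 0.012;0 0 0.076 0 0.012;0 0 0.0785 0 0.012;0 0 0.0785 0 0.012;0 0 0.0785 0 0.045;0 0 0.0785 0 0.045;0 0 0.0785 0 0.045;0 0 0.04 0 0.045;0 0 0 0 0.045;0 0 -0.04 0 0.045' 12
python3 -m handwheel '0 -0.1 -0.05 0 0.045;0 -0.2 -0.05 0 0.045;0 -0.2 -0.05 0 0.045;0 -0.2 -0.05 0 0.045;0 -0.2 -0.05 0 0.045;0 -0.2 -0.05 0 0.045;0 -0.2 -0.05 0 0.045;0 -0.2 -0.05 0 0.045'
python3 - <<'E'
from h import *
C=cams()
for l,g,z in(("stapler",(.631,.026,.03),.011),("tape",(.632,.121,.04),.023),("glue",(.632,-.163,.08),.011),("stamp",(.631,-.068,.03),.011),("candle",(.44,-.06,.02),0),("feed",(.41,.203,.04),0)):
  for n,c in C.items():
    try: m=fill(mask(l,c,g));print(l,n,np.round(fit(l,[(c,m)],g,z,(-.6,0,.6)),3))
    except Exception as e: print(l,n,e)
s=C["scene"]["image"][160:360,180:440];t=C["top"]["image"][140:240,200:440]
cv2.imwrite("pics/f1.png",cv2.cvtColor(np.vstack([cv2.resize(s,(468,360)),cv2.resize(t,(468,195))]),cv2.COLOR_RGB2BGR))
E
```

```text
time: 18.9
tcp_pos: [0.6317, -0.0687, 0.1779]
tool_rot: [-3.141, -0.0, 1.57]
wrist_force: [1.0, -0.3, 0.8]
gripper_width: 0.0447
gripper_force: 0.0
time: 19.57
tcp_pos: [0.4329, -0.0688, 0.2271]
tool_rot: [3.14, 0.001, 1.569]
wrist_force: [1.0, 0.6, 0.4]
gripper_width: 0.0449
gripper_force: 0.0
stapler top [0.638 0.025 0.022 0.092]
stapler scene [ 0.636  0.026 -0.068  0.066]
tape top [0.63  0.119 0.577 0.049]
tape scene [0.633 0.121 0.595 0.069]
glue top [ 0.632 -0.164  0.769  0.076]
glue scene [ 0.626 -0.153  0.364  0.189]
stamp top [ 0.631 -0.073 -0.95   0.082]
stamp scene [ 0.633 -0.069 -1.008  0.084]
candle top min() iterable argument is empty
candle scene [ 0.442 -0.056  0.664  0.057]
feed top [0.41  0.203 0.843 0.1  ]
feed scene [ 0.407  0.212 -0.591  0.099]
```

View pics/f1.png

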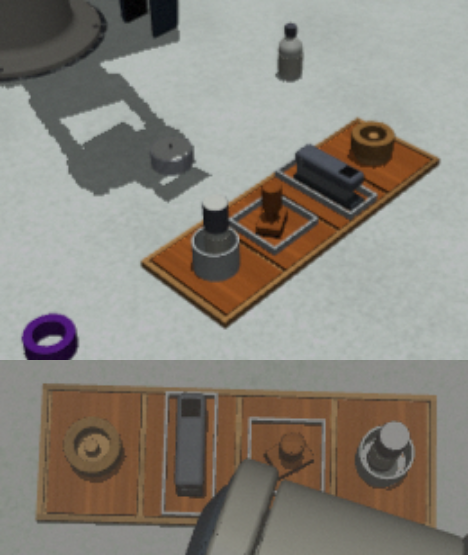

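All four things sit in their places: stapler flat inside the slot, tape on its seat, glue in the cup, stamp in the tray. The candle and feed have not moved.

```bash
python3 -c "
from rig import r
print(r.finish_job())"
```

```text
the job is handed in; nothing more can be done
None
```

I put the stapler, tape roll, glue stick and stamp in their places in the organiser, in that order, left the candle, feed and purple roll alone, and handed the job in at about 20 s; no verdict came back.

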